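# Load the tube carousel on the fraction collector

### The job

Get the fraction collector ready for a run: pick the tube carousel up by its blue core, keep it upright, and lower it gently over the collector's upright spindle until it sits flat on the drive plate. Let go of it, then swing the collector's arm in by its blue knob, over the tubes, all the way to its stop. Leave the other things on the bench where they are.

Things in the scene. Friction and masses are not known exactly. Their poses are not given: they have to be found in the camera images.
- carousel: Loose spool-like tube carousel, about 0.45 kg, upright on the bench: two white round flanges 176 mm across, 6 mm thick, undersides at 0 and 50 mm, on a blue core 44 mm across, 118 mm tall, with a straight 20 mm bore right through. Twelve glass tubes, tops at 106 mm, are fixed in it; free space round the core to 61 mm radius. Grip the core above 56 mm. Origin: bore axis, underside; z up.
- core_top (a point): Middle of the upper end of the carousel's blue core, on the bore's axis, 118 mm above the carousel's underside; axes as the carousel's.
- collector: Fixed machine, cream housing 310 (x) by 210 (y) mm, top at 60 mm, from x = -165 to 145 mm; a sloped key panel up to 90 mm high fills x below -97 mm. Round steel drive plate 100 mm across, flat top at 68 mm; from its middle rises a steel spindle 16 mm across, 75 mm tall, the last 15 mm tapered to a 6 mm tip. A 24 mm post at x = 115, y = 40 mm carries the arm. Origin: spindle axis at bench; z up.
- seat (a point): Foot of the spindle: on its axis, at the flat top of the drive plate, 68 mm above the bench; the middle of the seated carousel's underside comes here. Axes as the collector's.
- spindle_tip (a point): Tip of the spindle, 75 mm above the seat (143 mm above the bench).
- pivot (a point): Upright pivot axis of the swing arm on top of its post, 196 mm above the bench, at x = 115, y = 40 mm in the collector's frame; axes as the collector's.
- swing_arm (a joint): Arm angle about its upright pivot, rad: 0 fully out (arm points 60 degrees from the collector's x towards its y), growing counter-clockwise from above to 1.83 at its stop over the tubes. It stays where left; 1 to 2 N at the knob swings it. A cream bar 196 to 212 mm above the bench; its head and nozzle reach down to 180 mm, 6 mm over the tubes of a seated carousel.
- knob (a point): Middle of the top of the blue upright knob on the arm's head: 20 mm across, 34 mm tall, 214 to 248 mm above the bench, 100 mm from the pivot axis. It moves with the arm; x points along the arm, away from the pivot.
- amber_bottle: Bystander: closed amber glass bottle with a blue cap, 86 mm in diameter, 175 mm tall; origin at its underside.
- beaker: Bystander: empty glass beaker, 76 mm across, 95 mm tall; origin at its underside.
- white_jar: Bystander: white jar, 68 mm in diameter, 85 mm tall; origin at its underside.
- tip_box: Bystander: blue pipette tip box with a clear lid, 85 by 122 by 72 mm; origin at its underside.

How it is judged:
On the way, in this order (a step that is already met when the one before it is completed fails the run):
1. the carousel sits flat on the drive plate, on the spindle, and the fingers have let go of it (horizontal distance between carousel and seat below 0.006 m and z of carousel in the frame of seat below 0.004 m and angle between carousel's own z axis and vertical below 0.04 rad and contact force between the fingers and carousel below 0.2 N), for 0.2 s.
2. the arm is swung in to its stop over the tubes (value of joint swing_arm above 1.76 rad), for 0.1 s.
At the end, for the whole second after the job is handed in: The carousel is on the spindle, centred within 6 mm, its underside within 4 mm of the drive plate, upright within 2.3 degrees and at rest; the arm stands still within 0.07 rad (7 mm at the knob) of its stop over the tubes (horizontal distance between carousel and seat below 0.006 m and z of carousel in the frame of seat between -0.004 and 0.004 m and angle between carousel's own z axis and vertical below 0.04 rad and linear speed of carousel below 0.02 m/s and value of joint swing_arm above 1.76 rad and velocity of joint swing_arm between -0.05 and 0.05 rad/s); the robot touches nothing.
It fails at once if the carousel is tipped more than 20 degrees (angle between carousel's own z axis and vertical above 0.35 rad).
It fails at once if the carousel is dropped onto its seat (faster than 0.35 m/s within 40 mm of it) or rammed onto the collector (over 80 N) (contact force between carousel and collector above 80 N or (horizontal distance between carousel and seat below 0.03 m and z of carousel in the frame of seat below 0.04 m and linear speed of carousel above 0.35 m/s)).
It fails at once if a bystander (bottle, beaker, jar or tip box) is moved more than 30 mm (distance of any of amber_bottle, beaker, white_jar, tip_box from where it was at the start of the episode above 0.03 m).
It also fails if it takes over 54 s, if anything falls off the work surface, if the arm or the gripper's body presses on something with over 40 N, if the wrist force passes 120 N, or if a joint passes its speed limit or range.

### The arm

A 7-joint arm with a two-finger parallel gripper is mounted at the origin on the work surface. World frame = base frame: x ahead of the robot, y to its left, z up, the work surface at z = 0. Lengths are in m, angles in rad, forces in N, time in s.
With the tool pointing down it reaches from about 0.4 to 0.9 m from the base axis. Payload 5.5 kg.
Tool frame: the origin (TCP) lies midway between the tips of the shut fingers; the grasp point (between the pads) lies 19 mm behind it (manip.grip_depth is the distance from the TCP to the grasp point, in m); z points along the fingers, y is the line along which they close (so a half turn about z gives the same grasp; the last joint's range is limited). The gripper opens to 85 mm and grips with 20 to 120 N. Pads are 22 mm wide; open, the fingers measure 114 mm over their backs; the gripper's body (76 mm by 85 mm) begins 54 mm behind the grasp point. The pads swing forward as they close: fully open they stand 13 mm farther back than shut.
Start: joints at [-0.904, 0.501, -0.427, 1.55, 0.221, 1.138, -0.21], TCP at [0.255, 0.598, 0.231] pointing down, gripper open.
Joint ranges: [-2.88, 2.88], [-0.31, 2.03], [-1.54, 1.56], [0.2, 2.42], [-1.41, 4.55], [0.19, 2.02], [-2.57, 2.57]. Speed limits (rad/s): [2.57, 2.57, 3.14, 3.14, 3.14, 3.14, 3.14].

### API

Orientations are given as [roll, pitch, yaw] about the fixed x, y, z axes, in that order (R = Rz(yaw) Ry(pitch) Rx(roll)).
In Python, from plant import manip gives the robot as it stands. Calls block until the motion is done:
- manip.goto(position, orientation): joint-space move of the TCP to a pose.
- manip.move_linear(position, attitude=None, rate=0.15, force_limit=None): straight line of the TCP; attitude=None keeps the orientation; rate is the mean speed in m/s. With force_limit (N) it stops when the force on the tool has changed by that much, and returns True; else False.
- manip.movej(angles): joint-space move.
- manip.gripper_open() and manip.gripper_close(grasp_force=None): open the fingers fully, or close them until they stop; grasp_force is the grip in N (None keeps the last).
- manip.hold(seconds).
- manip.inverse_kinematics(position, orientation): joint angles nearest the present ones, or None.
- manip.read_camera(name): name is "side" or "top" or "wrist"; returns the picture (420x560x3 uint8, red, green, blue); there is no depth.
- manip.calibration(name): a dict with "K" (3x3 intrinsics, pixels), "R" (3x3) and "t" (3): a world point X has camera coordinates R X + t; the wrist camera has in their place "T_tool_cam" (4x4, takes a point from camera to tool coordinates, whose origin is the TCP and whose axes are the flange's). Camera axes: x right, y down, z forward; pixel columns grow to the right and rows downward; lengths in m; the calibration is good to about 2 mm. A picture is of the moment at which its call begins: read the wrist's pose just before it. calibration takes no time and is no camera call.
A pose or a line that the arm cannot do raises manip.PlanningError and nothing moves.
- manip.close_job(): hands the job in; it is judged then, once.
Readings, each from a call of its own:
- manip.get_time_s(): time.
- manip.get_q(): joint angles.
- manip.get_joint_vel(): joint speeds.
- manip.get_tau(): joint torques, N m.
- manip.get_tool_pos(): TCP position.
- manip.get_tcp_rot(): TCP orientation.
- manip.get_contact_force(): force on the tool from outside, world axes, zero at the start.
- manip.get_torque(): the same for the moment, N m.
- manip.get_opening(): finger opening in m.
- manip.get_gripper_force(): force on a finger pad.
Only numpy, scipy, OpenCV 4.12 (cv2) and the standard library are available. Lean on these libraries where they do the work, as an engineer would, in place of code of your own. Each camera call takes 0.05 s, during which the arm holds its last target. There are 200 camera calls.

## Working session

There is one attempt and no reset: what is moved stays moved. The work goes in short steps, each a Python script; the robot and the scene stay as the last script left them, time stands still between calls to the robot, and variables do not carry over. Pictures are saved under pics/ and viewed, at most 10 in all, crops included, and the job is handed in when it is done.

```bash
mkdir -p pics; python3 - <<'E'
from plant import manip
import cv2,numpy as np
for n in("side","top"):
    im=manip.read_camera(n); np.save(f"pics/{n}0.npy",im); cv2.imwrite(f"pics/{n}0.png",im[:,:,::-1])
    c=manip.calibration(n); print(n,c["K"].round(1).tolist(),c["R"].round(3).tolist(),c["t"].round(3).tolist(),(-c["R"].T@c["t"]).round(3))
print(manip.calibration("wrist")["T_tool_cam"].round(3).tolist(),manip.get_tcp_rot(),manip.get_time_s(),manip.grip_depth)
E
```

```text
side [[513.5, 0.0, 277.1], [0.0, 513.5, 212.8], [0.0, 0.0, 1.0]] [[-0.991, -0.133, -0.008], [-0.088, 0.692, -0.716], [0.101, -0.709, -0.698]] [0.556, 0.181, 1.649] [0.4   1.118 1.285]
top [[405.2, 0.0, 277.6], [0.0, 405.2, 206.9], [0.0, 0.0, 1.0]] [[-0.015, -1.0, 0.021], [-0.996, 0.013, -0.083], [0.083, -0.022, -0.996]] [-0.012, 0.601, 1.309] [0.49  0.009 1.355]
[[-0.001, -0.96, -0.28, 0.07], [1.0, -0.001, 0.0, -0.0], [-0.0, -0.28, 0.96, -0.143], [0.0, 0.0, 0.0, 1.0]] [-3.13985181e+00 -6.64074309e-05  2.73783502e+00] 0.1 0.0187
```

View pics/side0.png

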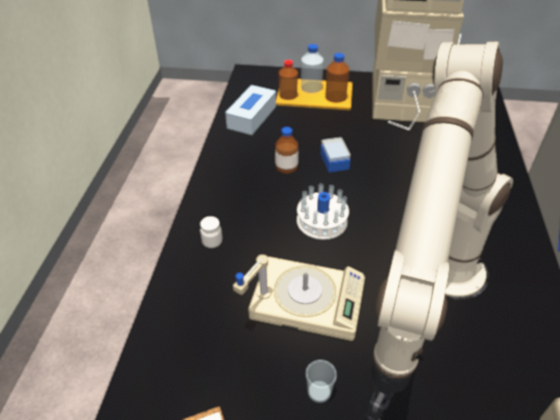

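View pics/top0.png

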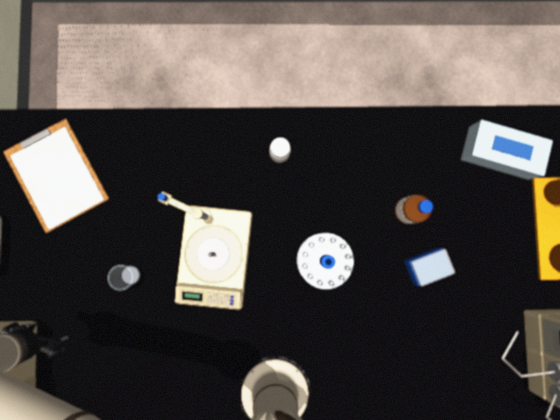

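The side view shows the carousel core at about (323,203), the spindle tip at (306,275) and the knob at (240,279). The top view shows the core at (327,262), the spindle at (212,254) and the knob at (163,197). The collector's key panel faces the robot. I'll triangulate these roughly, then look from close by.

```bash
cat > h.py <<'E'
import numpy as np, cv2
from plant import manip
from scipy.spatial.transform import Rotation as Ro
def cam(name):
    c=manip.calibration(name)
    if name!="wrist": return c["K"],c["R"],c["t"]
    T=np.eye(4); T[:3,:3]=Ro.from_euler("xyz",manip.get_tcp_rot()).as_matrix(); T[:3,3]=manip.get_tool_pos()
    W=np.linalg.inv(T@c["T_tool_cam"]); return c["K"],W[:3,:3],W[:3,3]
def ray(C,uv):
    K,R,t=C; d=R.T@np.linalg.solve(K,[uv[0],uv[1],1.]); return -R.T@t,d/np.linalg.norm(d)
def onplane(C,uv,z):
    o,d=ray(C,uv); return o+d*(z-o[2])/d[2]
def tri(obs):
    A=np.zeros((3,3));b=np.zeros(3); rs=[ray(C,uv) for C,uv in obs]
    for o,d in rs: P=np.eye(3)-np.outer(d,d); A+=P; b+=P@o
    X=np.linalg.solve(A,b); return X,[np.linalg.norm(np.cross(X-o,d)) for o,d in rs]
def proj(C,X):
    K,R,t=C; p=K@(R@np.asarray(X,float)+t); return p[:2]/p[2]
def snap(tag):
    C=cam("wrist"); im=manip.read_camera("wrist"); np.savez(f"pics/{tag}.npz",im=im,K=C[0],R=C[1],t=C[2])
    cv2.imwrite(f"pics/{tag}.png",im[:,:,::-1]); return C,im
def load(tag):
    d=np.load(f"pics/{tag}.npz"); return (d["K"],d["R"],d["t"]),d["im"]
def blobs(im,lo=(100,120,50),hi=(130,255,255),amin=12):
    m=cv2.inRange(cv2.cvtColor(im,cv2.COLOR_RGB2HSV),np.array(lo),np.array(hi))
    n,l,s,c=cv2.connectedComponentsWithStats(m)
    return [(s[i,4],c[i].round(1),s[i,:4]) for i in range(1,n) if s[i,4]>=amin],m
E
python3 - <<'E'
from h import *
t=cam("top");s=cam("side")
for n in("side","top"):
    b,_=blobs(np.load(f"pics/{n}0.npy"));print(n,[(int(a),c.tolist(),x.tolist()) for a,c,x in b])
print("core",tri([(t,(327.5,262)),(s,(323,203))]))
print("tip",tri([(t,(212,254)),(s,(306,275))]),onplane(t,(212,254),.143))
print("knob",tri([(t,(163,197)),(s,(240,279))]),onplane(t,(163,197),.235))
a=onplane(t,(250,210),.06);b=onplane(t,(243,308),.06);print("edge x dir yaw",np.degrees(np.arctan2(*(a-b)[[1,0]])))
print([onplane(t,p,z).round(3).tolist() for p,z in[((420,208),.17),((123,277),.09),((280,150),.08),((431,267),.07)]])
E
```

```text
side [(66, [312.4, 47.4], [308, 44, 10, 8]), (67, [338.6, 56.4], [334, 53, 10, 8]), (133, [250.7, 101.0], [242, 94, 19, 15]), (95, [286.3, 130.3], [281, 126, 12, 10]), (343, [334.4, 162.8], [320, 145, 31, 28]), (188, [323.3, 201.2], [318, 191, 12, 21]), (17, [558.9, 243.6], [558, 236, 2, 15]), (82, [238.9, 277.4], [235, 272, 9, 13])]
top [(517, [512.3, 147.3], [493, 136, 40, 23]), (53, [160.9, 196.1], [157, 192, 10, 8]), (161, [426.2, 206.1], [419, 200, 15, 13]), (258, [416.8, 264.8], [405, 247, 38, 40]), (144, [327.3, 261.2], [321, 255, 14, 13])]
core (array([ 0.42310175, -0.17208384,  0.08168397]), [np.float64(0.001728641831494546), np.float64(0.0017286418314944603)])
tip (array([0.45216134, 0.18171119, 0.12297043]), [np.float64(0.0008896645905382743), np.float64(0.0008896645905383312)]) [0.4536525  0.17897663 0.143     ]
knob (array([0.61569527, 0.30232484, 0.22918835]), [np.float64(2.9505925535076977e-05), np.float64(2.9505925535121738e-05)]) [0.61501779 0.30080909 0.235     ]
edge x dir yaw -4.593636367972291
[[0.58, -0.438, 0.17], [0.386, 0.458, 0.09], [0.779, -0.029, 0.08], [0.4, -0.502, 0.07]]
```

```bash
python3 - <<'E'
from h import *
Y=2.74
q0=manip.get_q()
for y in(2.74,3.14,-2.6,1.57,-1.57,0,.5,-.5):
    print(y,[None if (q:=manip.inverse_kinematics(p,[np.pi,0,y])) is None else q.round(2).tolist()[0::6] for p in([.452,.18,.38],[.423,-.17,.07],[.452,.18,.138],[.452,.18,.26])])
p=manip.get_tool_pos(); manip.move_linear([p[0],p[1],.40],rate=.25)
for tag,pos in(("s1",[.452,.22,.40]),("s2",[.452,.13,.40]),("c1",[.42,-.13,.33]),("c2",[.42,-.21,.33])):
    manip.goto(pos,[np.pi,0,Y]); snap(tag); print(tag,manip.get_time_s())
im=np.vstack([np.hstack([cv2.imread(f"pics/{a}.png") for a in r]) for r in(("s1","s2"),("c1","c2"))])
cv2.imwrite("pics/m1.png",cv2.resize(im,(800,600),interpolation=cv2.INTER_AREA))
E
```

```text
2.74 [[-0.15, 0.72], [0.21, 1.57], [-0.18, 0.62], [-0.16, 0.68]]
3.14 [[-0.13, 1.11], [0.28, 1.93], [-0.12, 0.99], [-0.12, 1.08]]
-2.6 [[-0.08, 1.65], [0.32, 2.43], [-0.04, 1.49], [-0.04, 1.6]]
1.57 [[-0.32, -0.44], [-0.0, 0.56], [-0.36, -0.47], [-0.34, -0.45]]
-1.57 [[0.7, 2.51], [-0.66, -1.81], [0.14, 2.42], [0.62, 2.32]]
0 [[-0.55, -2.0], [-0.24, -0.8], [-0.6, -1.93], [-0.58, -1.98]]
0.5 [[-0.48, -1.5], [-0.17, -0.37], [-0.52, -1.46], [-0.51, -1.49]]
-0.5 [[-1.69, -2.33], [-0.25, -1.3], [-1.32, -1.9], [-1.53, -2.05]]
s1 2.5417
s2 3.0417
c1 4.1417
c2 4.6083
```

View pics/m1.png

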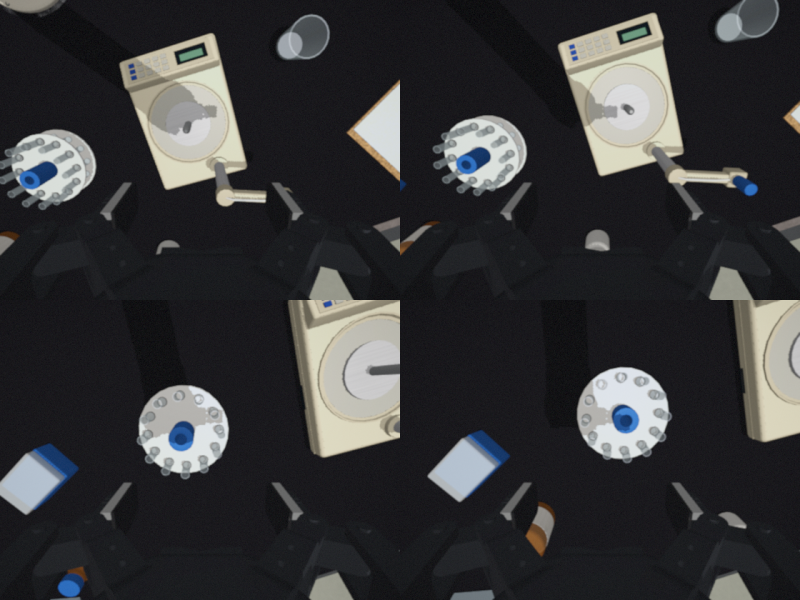

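The mosaic at scale 1/1.4 shows the plate and spindle at (188,128) in s1 and (628,108) in s2. The core is at (182,436) in c1 and (626,418) in c2. Next I'll zoom in on those four spots.

```bash
python3 - <<'E'
from h import *
out=[]
for tag,(u,v) in dict(s1=(258,174),s2=(315,146),c1=(255,190),c2=(316,165)).items():
    C,im=load(tag); hsv=cv2.cvtColor(im,cv2.COLOR_RGB2HSV)
    if tag[0]=="c":
        m=cv2.inRange(hsv,np.array((95,100,120)),np.array((130,255,255)))
        w=np.zeros_like(m); w[v-45:v+45,u-40:u+40]=255; m&=w
    else:  # plate: grey-white, low saturation
        m=cv2.inRange(hsv,np.array((0,0,90)),np.array((179,22,255)))
        w=np.zeros_like(m); w[v-60:v+60,u-60:u+60]=255; m&=w
    cs,_=cv2.findContours(m,cv2.RETR_EXTERNAL,cv2.CHAIN_APPROX_NONE); c=max(cs,key=cv2.contourArea)
    e=cv2.fitEllipse(cv2.convexHull(c)); print(tag,[np.round(x,1) for x in e])
    k=im[v-50:v+50,u-66:u+67,::-1].copy(); k=cv2.resize(k,(400,300),interpolation=cv2.INTER_CUBIC)
    f=400/133
    cv2.ellipse(k,(((e[0][0]-u+66+.5)*f,(e[0][1]-v+50+.5)*f),(e[1][0]*f,e[1][1]*f),e[2]),(0,0,255),1)
    out.append(k)
cv2.imwrite("pics/m2.png",np.vstack([np.hstack(out[:2]),np.hstack(out[2:])]))
E
```

```text
s1 [array([263.5, 170.4]), array([102.4, 103.6]), np.float64(124.0)]
s2 [array([316.6, 146.9]), array([104.9, 108.5]), np.float64(27.6)]
c1 [array([253. , 193.7]), array([33.7, 34.6]), np.float64(122.8)]
c2 [array([315.8, 167.7]), array([35. , 36.3]), np.float64(179.9)]
```

View pics/m2.png

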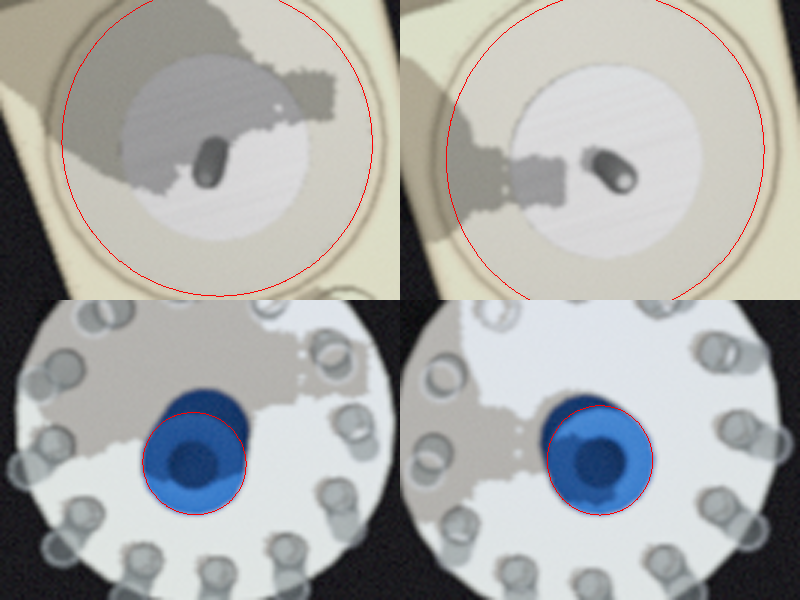

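The core-top ellipses fit well. The plate edge needs a tighter mask because the ring was included. The spindle tip reads about (259.5,183) in s1 and (323.5,156) in s2.

```bash
python3 - <<'E'
from h import *
P={}
for tag,(u,v) in dict(s1=(263,172),s2=(317,149)).items():
    C,im=load(tag); g=cv2.GaussianBlur(cv2.cvtColor(im,cv2.COLOR_RGB2HSV)[:,:,1],(3,3),0).astype(float)
    pts=[]
    for a in np.linspace(0,2*np.pi,120,endpoint=False):   # radial edge search in saturation
        r=np.arange(25,38,.25); x=(u+r*np.cos(a)).astype(np.float32); y=(v+r*np.sin(a)).astype(np.float32)
        s=cv2.remap(g.astype(np.float32),x[None],y[None],cv2.INTER_LINEAR)[0]; d=s[8:]-s[:-8]; i=d.argmax()
        if d[i]>6: pts.append((x[i+4],y[i+4]))
    pts=np.array(pts,np.float32)
    for _ in range(2):
        e=cv2.fitEllipse(pts); r=np.hypot(*(pts-e[0]).T); pts=pts[abs(r-np.median(r))<1.2]
    P[tag]=e[0]; print(tag,len(pts),[np.round(x,2) for x in e])
s1,s2,c1,c2=[load(t)[0] for t in("s1","s2","c1","c2")]
f=lambda r:(r[0].round(4),np.round(r[1],4))
print("core",f(tri([(c1,(253,193.7)),(c2,(315.8,167.7))])),[onplane(c,p,.118).round(4)[:2] for c,p in((c1,(253,193.7)),(c2,(315.8,167.7)))])
print("plate",f(tri([(s1,P["s1"]),(s2,P["s2"])])),[onplane(c,p,.068).round(4)[:2] for c,p in((s1,P["s1"]),(s2,P["s2"]))])
tp=((s1,(259.5,183)),(s2,(323.5,156)))
print("tip",f(tri(tp)),[onplane(c,p,.143).round(4)[:2] for c,p in tp])
b,_=blobs(load("s2")[1]); print([(int(a),c.tolist(),x.tolist()) for a,c,x in b])
E
```

```text
s1 120 [array([263.1 , 172.62]), array([62.64, 63.5 ]), np.float64(119.2)]
s2 120 [array([317.08, 149.18]), array([63.98, 66.  ]), np.float64(28.94)]
core (array([ 0.4249, -0.1683,  0.1163]), array([0.0002, 0.0002])) [array([ 0.4248, -0.168 ]), array([ 0.4244, -0.1683])]
plate (array([0.4524, 0.1887, 0.0705]), array([0., 0.])) [array([0.4528, 0.1884]), array([0.4527, 0.1889])]
tip (array([0.4532, 0.1881, 0.1463]), array([0.0003, 0.0003])) [array([0.4534, 0.1876]), array([0.4541, 0.1884])]
[(29, [240.2, 64.9], [237, 63, 7, 5]), (26, [242.5, 73.0], [240, 71, 6, 5]), (28, [244.6, 81.3], [242, 79, 7, 6]), (1121, [101.7, 224.6], [79, 207, 47, 36]), (627, [484.0, 260.4], [466, 247, 36, 28]), (98, [2.9, 258.2], [0, 250, 9, 18])]
```

Core at (0.4246,-0.1682) and seat at (0.4530,0.1884), with heights matching the text. I'll grasp, lift and look again.

```bash
python3 - <<'E'
from h import *
Y=2.74; A=[np.pi,0,Y]
manip.goto([.4246,-.1682,.19],A)
print("stop",manip.move_linear([.4246,-.1682,.072],rate=.08,force_limit=8), manip.get_tool_pos())
manip.gripper_close(40); print(manip.get_opening(),manip.get_gripper_force())
manip.move_linear([.4246,-.1682,.245],rate=.12)
print(manip.get_tool_pos(),manip.get_opening(),manip.get_contact_force())
manip.goto([.453,.1884,.26],A); manip.hold(.2); print(manip.get_tool_pos())
C,im=snap("g1"); print(proj(C,[.453,.1884,.306]),manip.get_time_s())
s=manip.read_camera("side"); x=manip.read_camera("side")
u,v=map(int,proj(cam("side"),[.453,.1884,.18])); k=cv2.resize(x[max(0,v-60):v+60,u-80:u+80,::-1],(400,300),interpolation=cv2.INTER_CUBIC)
cv2.imwrite("pics/m3.png",np.hstack([cv2.resize(im[:,:,::-1],(400,300)),k]))
E
```

```text
stop False [ 0.42501045 -0.16834858  0.07243972]
0.04262470163649506 40.56746564805508
[ 0.42403947 -0.16801408  0.24421044] 0.04260997447869106 [-0.41471259  0.05651184 -6.17719994]
[0.45343237 0.1869682  0.25990806]
[285.95227018 310.18613103] 10.5167
```

View pics/m3.png

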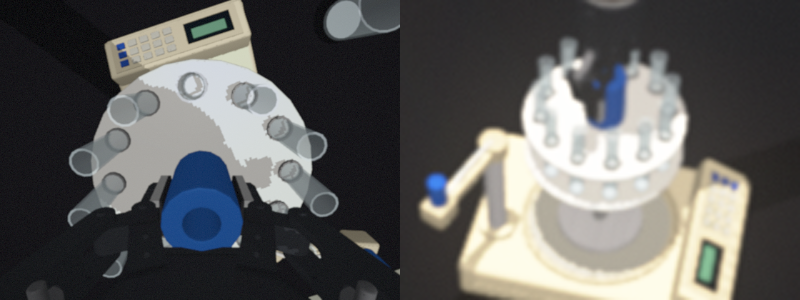

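The carousel is held upright above the spindle, with the bore at about (202,222) in the half-size wrist picture. I'll measure the bore offset precisely, correct for it and lower.

```bash
python3 - <<'E'
from h import *
C,im=load("g1"); v=cv2.cvtColor(im,cv2.COLOR_RGB2HSV)[:,:,2]
roi=v[278:350,245:325]; print([int(x) for x in v[311,225:345:4]],[int(x) for x in v[280:352:4,283]])
for name,inv in(("bore",1),("top",0)):
    t,_=cv2.threshold(cv2.GaussianBlur(roi,(3,3),0),0,255,cv2.THRESH_OTSU)
    m=(cv2.GaussianBlur(roi,(3,3),0)<t).astype(np.uint8) if inv else (cv2.GaussianBlur(roi,(3,3),0)>=t).astype(np.uint8)
    n,l,s,c=cv2.connectedComponentsWithStats(m); print(name,t,[(s[i].tolist(),(c[i]+[245,278]).round(1).tolist()) for i in range(1,n) if s[i,4]>80])
tip=proj(C,[.453,.1884,.306])
for z in(.302,.306,.31): print(z,onplane(C,(283,311),z).round(4))
print(manip.get_tool_pos(),manip.get_tcp_rot())
E
```

```text
[99, 137, 137, 140, 138, 138, 138, 135, 88, 91, 97, 100, 99, 101, 103, 102, 104, 102, 98, 98, 94, 108, 137, 138, 136, 138, 138, 137, 138, 34] [139, 136, 136, 105, 104, 102, 104, 104, 101, 104, 103, 104, 103, 101, 110, 142, 138, 137]
bore 117.0 [([10, 13, 55, 46, 1998], [281.9, 313.4]), ([0, 67, 27, 5, 94], [255.0, 347.5]), ([48, 67, 32, 5, 121], [311.4, 347.4])]
top 117.0 [([0, 0, 80, 72, 3547], [285.8, 311.5])]
0.302 [0.4555 0.1861 0.302 ]
0.306 [0.4529 0.1873 0.306 ]
0.31 [0.4503 0.1884 0.31  ]
[0.45322078 0.18776949 0.26000491] [-3.14149223e+00  6.46652480e-05  2.73880952e+00]
```

The bore is within about 1 mm of the TCP axis, so I'll lower it.

```bash
python3 - <<'E'
from h import *
C,_=load("g1"); print(onplane(C,(282,313.5),.3056).round(4))
p=[.453,.1884]
for z,r,f in((.19,.07,10),(.148,.06,10),(.134,.02,8)):
    s=manip.move_linear([*p,z],rate=r,force_limit=f)
    print(z,s,manip.get_tool_pos().round(4),manip.get_contact_force().round(2))
    if s: break
print(manip.get_time_s())
E
```

```text
[0.454  0.1864 0.3056]
0.19 False [0.4535 0.1886 0.1905] [-0.48 -0.04 -5.96]
0.148 False [0.4533 0.1886 0.1481] [-0.04 -0.54 -5.6 ]
0.134 True [0.4532 0.1884 0.1405] [-1.7  -0.49  5.4 ]
13.0917
```

Contact came at 0.1405 m, which is exactly the seated height. I'll release, rise, check, and measure the knob from two places.

```bash
python3 - <<'E'
from h import *
manip.gripper_open(); manip.hold(.2); print(manip.get_opening(),manip.get_gripper_force())
manip.move_linear([.453,.1884,.36],rate=.15); snap("r0")
for tag,pos in(("k1",[.59,.27,.40]),("k2",[.66,.31,.40])):
    manip.goto(pos,[np.pi,0,1.0]); manip.hold(.1); C,im=snap(tag)
    b,_=blobs(im,amin=60); print(tag,[(int(a),c.tolist(),x.tolist()) for a,c,x in b])
print(manip.get_time_s())
im=np.vstack([np.hstack([cv2.imread(f"pics/{a}.png") for a in r]) for r in(("r0","k1"),("k2","k2"))])
x=manip.read_camera("side")[200:350,180:380,::-1]; im[420:,560:]=cv2.resize(x,(560,420))
cv2.imwrite("pics/m4.png",cv2.resize(im,(800,600),interpolation=cv2.INTER_AREA))
E
```

```text
0.08517066470200015 0.0
k1 [(279, [285.1, 146.6], [276, 137, 19, 20]), (1197, [231.5, 275.2], [214, 252, 35, 47])]
k2 [(331, [250.2, 213.7], [241, 202, 19, 24]), (1232, [208.6, 318.2], [190, 294, 37, 49])]
17.7417
```

View pics/m4.png

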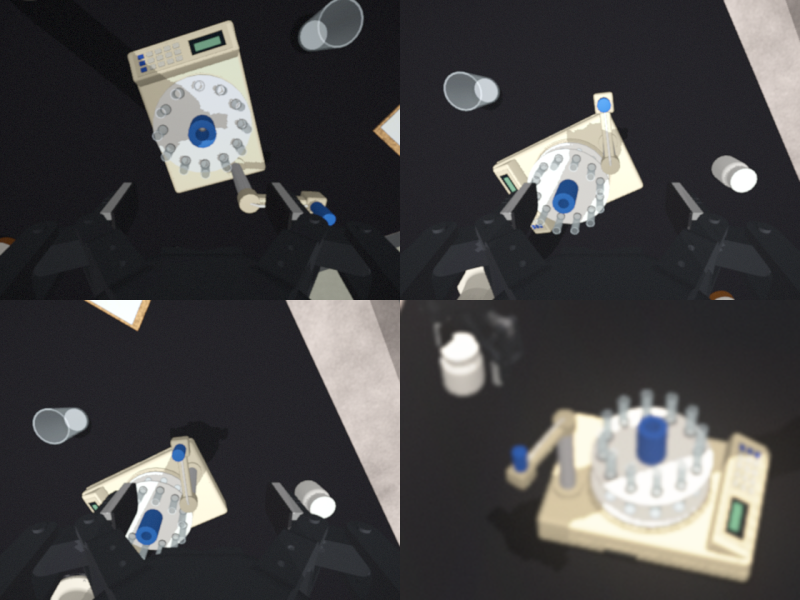

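The carousel sits flat in all views. The knob top is at (285,146) in k1 and about (251,208) in k2. The pivot cap is at about (294,231) in k1 and (263,288) in k2.

```bash
python3 - <<'E'
from h import *
C={};U={}
for t in("k1","k2"):
    C[t],im=load(t)
    b,_=blobs(im,lo=(100,90,165),amin=30); print(t,[(int(a),c.tolist(),x.tolist()) for a,c,x in b])
C1,C2=C["k1"],C["k2"]
for w in(((285.1,146.6),(251.5,210)),): print("knob",tri([(C1,w[0]),(C2,w[1])]))
for z in(.235,.248): print(z,onplane(C1,(285.1,146.3),z).round(4),onplane(C2,(250.8,211),z).round(4))
pv=tri([(C1,(294,231)),(C2,(263,288))]);print("pivot",pv,onplane(C1,(294,231),.212).round(4),onplane(C2,(263,288),.212).round(4))
k=[cv2.resize(load(t)[1][v-50:v+100,u-80:u+80,::-1],None,fx=2.5,fy=2.5,interpolation=cv2.INTER_CUBIC) for t,u,v in(("k1",290,160),("k2",258,230))]
cv2.imwrite("pics/m5.png",np.hstack(k))
E
```

```text
k1 [(297, [285.0, 146.7], [276, 137, 19, 20]), (506, [228.7, 284.1], [214, 271, 31, 28])]
k2 [(227, [248.9, 217.3], [241, 209, 17, 17]), (435, [204.3, 329.5], [190, 317, 30, 26])]
knob (array([0.61589133, 0.30236962, 0.21525265]), [np.float64(0.00045607080385008826), np.float64(0.0004560708038500857)])
0.235 [0.617  0.3038 0.235 ] [0.6194 0.3062 0.235 ]
0.248 [0.6175 0.3049 0.248 ] [0.6228 0.3088 0.248 ]
pivot (array([0.57520263, 0.21863326, 0.22663549]), [np.float64(0.0006734221080099303), np.float64(0.0006734221080099405)]) [0.5724 0.2142 0.212 ] [0.5698 0.211  0.212 ]
```

View pics/m5.png

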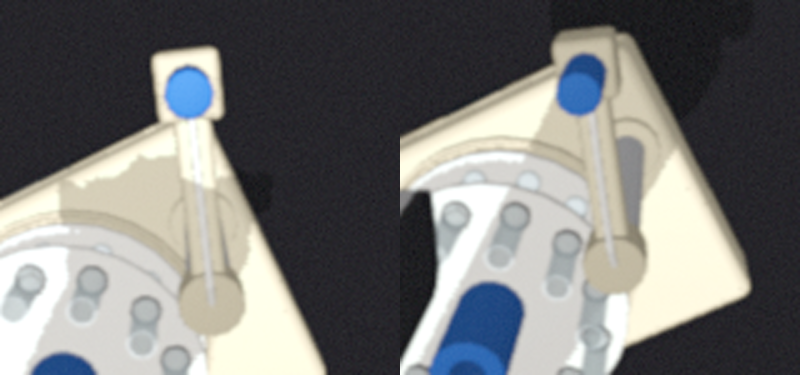

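In k2 the bright knob top is at (248.9,217.3). The cap centres are at (294.6,231.0) in k1 and (264.6,286.6) in k2.

```bash
python3 - <<'E'
from h import *
C1,C2=load("k1")[0],load("k2")[0]
K,e1=tri([(C1,(285,146.7)),(C2,(248.9,217.3))]); P,e2=tri([(C1,(294.6,231)),(C2,(264.6,286.6))])
print(K,e1,P,e2)
k=np.mean([onplane(C1,(285,146.7),.248),onplane(C2,(248.9,217.3),.248)],0);p=np.mean([onplane(C1,(294.6,231),.216),onplane(C2,(264.6,286.6),.216)],0)
d=(k-p)[:2];print(k,p,np.hypot(*d),np.degrees(np.arctan2(d[1],d[0])))
dv=p[:2]-[.453,.1884];print("yaw from post",np.degrees(np.arctan2(dv[1],dv[0])-np.arctan2(.04,.115)),np.hypot(*dv))
E
```

```text
[0.6173407  0.30452231 0.2484376 ] [np.float64(0.0001369742119920363), np.float64(0.00013697421199204517)] [0.57429874 0.21498311 0.21752596] [np.float64(0.0008173638474053884), np.float64(0.0008173638474053396)]
[0.61727093 0.30445642 0.248     ] [0.57386163 0.21434662 0.216     ] 0.10002072027343191 64.2781251545603
yaw from post -7.062634327129606 0.1236153749094444
```

```bash
python3 - <<'E'
from h import *
P=np.array([.5739,.2143]); a0=np.radians(64.3); pos=lambda a,z:[*(P+.1*np.array([np.cos(a),np.sin(a)])),z]
manip.goto(pos(a0,.30),[np.pi,0,a0])
print(manip.move_linear(pos(a0,.226),rate=.08,force_limit=8),manip.get_tool_pos())
manip.gripper_close(20); print(manip.get_opening(),manip.get_contact_force().round(1),manip.get_time_s())
for a in np.radians(np.append(np.arange(72,150,8),np.arange(152,167,2.5))):
    s=manip.move_linear(pos(a,.226),[np.pi,0,a],rate=.07,force_limit=10)
    d=manip.get_tool_pos()[:2]-P
    print(np.degrees(a).round(1),s,np.degrees(np.arctan2(d[1],d[0])).round(1),np.hypot(*d).round(4),manip.get_contact_force().round(1))
    if s: break
print(manip.get_opening(),manip.get_time_s())
E
```

```text
False [0.61769498 0.30468153 0.22673895]
0.01926150150750013 [-1.1 -0.8  1.6] 19.9917
72.0 False 72.1 0.1003 [-0.3  0.4  1.7]
80.0 False 79.9 0.1006 [0.1 1.9 2.6]
88.0 False 87.9 0.1008 [0.1 3.5 1.4]
96.0 False 95.9 0.1011 [-1.5  4.7  2.5]
104.0 False 103.9 0.1014 [-2.1  6.2  3. ]
112.0 False 111.9 0.1016 [-2.5  6.2  2. ]
120.0 False 119.9 0.1019 [-3.6  6.4  2.6]
128.0 False 127.9 0.102 [-5.5  5.5  3.4]
136.0 False 135.9 0.1022 [-6.1  6.9  5.2]
144.0 False 143.9 0.1023 [-6.8  6.2  4.9]
152.0 False 151.9 0.1023 [-8.   4.8  6.3]
154.5 False 154.3 0.1023 [-9.   5.6  5.3]
157.0 False 156.8 0.1024 [-9.2  4.7  7.1]
159.5 False 158.4 0.1023 [-6.1  8.8  4.3]
162.0 False 158.5 0.1019 [ 1.7 18.7 -6.4]
164.5 False 158.6 0.1014 [  8.8  27.8 -15.3]
0.019321522906197815 25.0833
```

The arm stopped at about 158.5°, where I expected the stop. I'll ease off the push, release, retreat and check.

```bash
python3 - <<'E'
from h import *
P=np.array([.5739,.2143]); a=np.radians(159.2); pos=lambda z:[*(P+.1018*np.array([np.cos(a),np.sin(a)])),z]
manip.move_linear(pos(.226),[np.pi,0,np.radians(158.6)],rate=.05); print(manip.get_contact_force().round(1))
manip.gripper_open(); manip.hold(.2); print(manip.get_opening(),manip.get_contact_force().round(1))
manip.move_linear(pos(.40),rate=.15); manip.hold(.3)
C,im=snap("e1"); b,_=blobs(im,lo=(100,90,165),amin=30); print([(int(n),c.tolist(),x.tolist(),onplane(C,c,.248)[:2].round(4).tolist()) for n,c,x in b],manip.get_time_s())
x=manip.read_camera("side")[180:330,180:380,::-1]
cv2.imwrite("pics/m6.png",np.hstack([cv2.resize(im[:,:,::-1],(400,300)),cv2.resize(x,(400,300),interpolation=cv2.INTER_CUBIC)]))
E
```

```text
[-2.5  6.9  0.4]
0.08558580345050769 [-1.  -0.5  0.9]
[] 27.9417
```

View pics/m6.png

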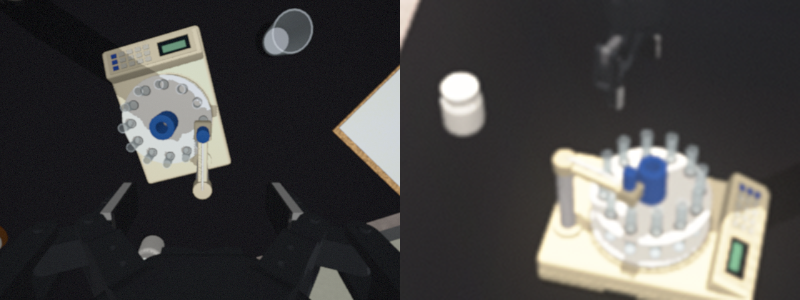

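```bash
python3 - <<'E'
from h import *
C,im=load("e1"); b,_=blobs(im,amin=60); print([(int(n),c.tolist(),x.tolist()) for n,c,x in b])
k=onplane(C,(283.5,188.5),.240);p=onplane(C,(282.5,265),.216);d=(k-p)[:2];print(k,p,np.hypot(*d),np.degrees(np.arctan2(d[1],d[0])))
a=onplane(C,(322,228),.06);c=onplane(C,(301,150),.06);print("yaw",np.degrees(np.arctan2(*(a-c)[[1,0]])))
E
```

```text
[(1125, [228.8, 175.2], [209, 156, 40, 39]), (317, [283.6, 188.4], [275, 177, 18, 23])]
[0.47909933 0.25147947 0.24      ] [0.57095594 0.21436371 0.216     ] 0.0990717695615196 157.99824250793878
yaw -5.2915334868704
```

```bash
python3 -c "
from plant import manip
print(manip.close_job())"
```

```text
the job is handed in; nothing more can be done
None
```

The carousel is seated on the spindle and released, the swing arm is in at its stop (about 1.8 rad from camera and contact readings), and the job is handed in; no verdict was returned.

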